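# Tare the kitchen scale with the bowl on it, then weigh the egg

## Task

Weigh the egg in the metal bowl: put the empty bowl on the kitchen scale so that its foot sits fully down inside the ring on the pan, and let go of it; then press the tare key on the scale's display, feeling for it since its height is not known, and hold it down steadily for two seconds, firmly enough to register but within its force limit; then take the egg from its cup and lower it gently right down into the bowl before letting it go. Do not overload the pan or the key, and leave the glass tumbler and the jam jar where they stand.

Things in the scene. Friction and masses are not known exactly. Their poses are not given: they have to be found in the camera images.
- scale: Kitchen scale, fixed: white round base, diameter 144, height 22; origin at the centre of its underside. A tongue 62 wide runs along the scale's -x (roughly to the robot) to 175 from the axis. On it a grey display plate (x -165 to -105, 56 wide, 8 thick), hinged at the end near the robot; its far end is tilted up by an unknown 0.02 to 0.30 rad and stays so (stiff hinge).
- tare_spot (a point): Point on the white tongue under the tare key, 12 above the worktop, at scale (-128, 0). The key's centre is above it, within 3 mm along scale x. The unpressed key's top is 26 to 38 above the worktop, depending on the unreported tilt of the display: find it by touch.
- tare_key (a joint): Depth (m) by which the tare key is pressed (0 = up). White round button, diameter 24, standing 6 proud of the grey display plate, pressed along the plate's normal (near vertical). Spring: 1 N to start, then 3.5 N per mm; travel 6.5 mm. Registers when held at least 0.9 mm down (4 N) for 1 s without a break; more than 10 N damages it.
- pan (a joint): Depth (m) by which the weighing pan is pushed down (0 = up). Round steel pan, diameter 124, on a spring of 3 N per mm; more than 6.5 mm (20 N) overloads the scale.
- pan_seat (a point): Centre of the pan's upper face, 36 above the worktop when unloaded, z up. Round it a raised grey ring: inner radius 42 to 43.5, outer radius 47, height 5. The bowl's foot belongs inside this ring, standing on the pan.
- bowl: Empty round steel bowl, 130 to 210 g, upright on the worktop; origin at the centre of its underside. Height 50, outer diameter 130 at the rim; wall 4 thick, nearly vertical over the upper 26. Foot radius 38 at the bottom, 40 at 5 up, then flaring to 63.5 at 24 up; inner floor 5 up. Pinch it by the rim. Its place and the egg cup's may be swapped.
- egg_cup: Low white egg cup, height 30, outer diameter 52 at the foot, 49 at the rim, 150 g, loose; origin at the centre of its underside. It need not stay in place.
- egg: Brown egg, height 55, greatest diameter 44 at about 29 above its lower end, 50 to 70 g, rigid. Stands in the egg cup, lower end 14 above the worktop, the upper 39 sticking out. Origin: its lower end, z along its length. It may end lying or standing in the bowl. It cracks if it strikes the bowl with more than 15 N.
- tumbler: Bystander: clear glass tumbler, diameter 81, height 93, beyond the scale. Leave alone.
- jam_jar: Bystander: glass jam jar with a yellow lid, diameter 71, height 110, to the left of the work. Leave alone.

How it is judged:
By the outcome, as a careful person would: the job done as asked, in the order asked, and still so for the second after the job is handed in, with the robot touching nothing.
It also fails if it takes over 72 s, if anything falls off the work surface, if the arm or the gripper's body presses on something with over 40 N, if the wrist force passes 120 N, or if a joint passes its speed limit or range.

## Robot

A 6-joint arm with a two-finger parallel gripper is mounted at the origin on a cart in front of the work surface, level with it; the furniture and walls round the work are solid. World frame = base frame: x ahead of the robot, y to its left, z up, the work surface at z = 0. Lengths are in mm, angles in rad, forces in N, time in s.
With the tool pointing down it reaches from about 375 to 975 mm from the base axis. Payload 3.8 kg.
Tool frame: the origin (TCP) lies at the very end of the fingers, on their centre line; the grasp point (between the pads) lies 19 mm behind it; z points along the fingers, y is the line along which they close (so a half turn about z gives the same grasp; the last joint's range is limited). The gripper opens to 88 mm and grips with 3 to 60 N. Pads are 18 mm wide; open, the fingers measure 123 mm over their backs; the gripper's body (75 mm by 187 mm) begins 45 mm behind the grasp point.
Start: joints at [-1.279, 0.264, 1.604, -0, 1.274, -0.037], TCP at [217.957, -638.837, 238.706] pointing down, gripper open.
Joint ranges: [-2.63, 2.63], [-0.94, 2.18], [0.31, 2.57], [-1.31, 4.45], [0, 2.66], [-2.55, 2.55]. Speed limits (rad/s): [2.57, 2.57, 3.14, 3.14, 3.14, 3.14].

## Interface

Orientations are given as a rotation vector (axis times angle).
In Python, from bench import ctrl gives the robot as it stands.
- The arm moves only by the tool send_rows, never from a script. Its argument "series" is a list of rows, each an object of numbers: "x", "y", "z": the shift along the tool's x, y, z in m; "rx", "ry", "rz": the turn, a rotation vector about the tool's x, y, z in rad; "gripper": the finger opening in m, from 0 to 0.0881. In form: [{"x": .., "y": .., "z": .., "rx": .., "ry": .., "rz": .., "gripper": ..}, ...]. A call has 1 to 12 rows; each row is the pose to reach, as a shift and turn from the pose commanded when the call began, along the tool's axes at that moment; what a row does not reach only later rows make up. A row lasts 1/10 s, in which the tool goes at most 50 mm and 8.59 degrees, less where a joint would pass 70% of its speed; a pose out of reach is approached as far as the arm can. A call with a gripper value outside its range is refused whole. The fingers move at their own pace and stop on an object; "squeeze" is the grip in N (left out, the last holds). Time passes only in rows, so rows that repeat a pose let the fingers close. It gives the time, the measured TCP pose, the force and the opening at its end, in the units of the state.
- ctrl.sense(): the state, without advancing time (a new reading comes with each control period).
- ctrl.get_image(name): name is "side" or "top"; returns (picture, depth): 384x512x3 uint8, red, green, blue; 384x512 float32, mm along the optical axis (not along the pixel's ray), 0 where there is no reading.
- ctrl.calibration(name): a dict with "K" (3x3 intrinsics, pixels), "origin" and "orientation" of the camera in the world. Camera axes: x right, y up, looking along -z (the intrinsics and any distortion apply to the point x, -y, -z); pixel columns grow to the right and rows downward; lengths in mm; the calibration is good to about 2 mm. A picture is of the moment at which its call begins. calibration takes no time and is no camera call.
- ctrl.finish_job(): hands the job in, once; it reports no verdict.
Trained networks look in the newest picture that a camera, given by its name, has taken for a name from the list of things; names that differ only in an ending like _2 or _b are one class to them, and where a whole thing is asked for, a point or a joint stands for the part that bears it (a point fixed in the world has none). Each returns a list of dicts, best first, with "score" (0 to 1); they miss things now and then, are a little off and sometimes report something else, mostly with a low value. They report only what shows in the picture. A call takes as long as a camera call.
- ctrl.masks_of(camera, name): "mask" (384x512 bool, what is visible of it) and "box" ([left, top, right, bottom] in pixels, round what is visible of it).
- ctrl.landmark_of(camera, name): "point" ([column, row] in pixels: a listed point, or the origin of a listed thing).
The state is a dict: "time": time; "joint_positions": joint angles; "joint_velocities": joint speeds; "effort": joint torques, N m; "tcp_pos": TCP position; "orientation": TCP orientation; "force": force on the tool from outside, world axes, zero at the start; "torque": the same for the moment, N m; "opening": finger opening in mm.
Only numpy, scipy, OpenCV 4.12 (cv2) and the standard library are available. Lean on these libraries where they do the work, as an engineer would, in place of code of your own. Each camera call takes 0.05 s, during which the arm holds its last target. There are 200 camera calls.

## Working session

There is one attempt and no reset: what is moved stays moved. The work goes in short steps, Python scripts to look and compute and a tool call to move; the robot and the scene stay as the last step left them, time stands still between calls to the robot, and variables do not carry over. Pictures are saved under pics/ and viewed, on a budget of 10 in all, crops included, one or two more only if the job needs it, and the job is handed in when it is done.

Besides the shell and the picture viewer there is one more tool, called after "Emit:" as name(argument=value, ...) on one line, values as JSON. send_rows: Moves the arm, as the interface text tells. Its arguments: {"type":"object","properties":{"series":{"type":"array","items":{"type":"object","properties":{"x":{"type":"number"},"y":{"type":"number"},"z":{"type":"number"},"rx":{"type":"number"},"ry":{"type":"number"},"rz":{"type":"number"},"gripper":{"type":"number"}}}},"squeeze":{"type":"number"}},"required":["series"]}

```bash
mkdir -p pics; ls; cat > h.py <<'E'
from bench import ctrl
import numpy as np, cv2
from scipy.spatial.transform import Rotation as R
def cal(n):
    c=ctrl.calibration(n); o=np.array(c["orientation"],float)
    M=o if o.shape==(3,3) else (R.from_rotvec(o).as_matrix() if o.size==3 else R.from_quat(o).as_matrix())
    return np.array(c["K"]),np.array(c["origin"],float),M
def pts(n,uv,d):
    K,o,M=cal(n); uv=np.asarray(uv,float).reshape(-1,2); d=np.asarray(d,float).reshape(-1)
    p=np.c_[(uv[:,0]-K[0,2])/K[0,0]*d,-(uv[:,1]-K[1,2])/K[1,1]*d,-d]
    return p@M.T+o
def ray(n,uv,z):
    K,o,M=cal(n); v=pts(n,uv,[1.])[0]-o
    return o+v*(z-o[2])/v[2]
def proj(n,P):
    K,o,M=cal(n); p=(np.atleast_2d(P)-o)@M
    return np.c_[K[0,0]*p[:,0]/-p[:,2]+K[0,2],K[1,2]+K[1,1]*p[:,1]/p[:,2]]
E
python3 - <<'E'
from h import *
np.set_printoptions(precision=4,suppress=True)
print(ctrl.sense())
for n in("side","top"):
    print(n,ctrl.calibration(n))
    im,d=ctrl.get_image(n); np.savez(f"{n}0.npz",im=im,d=d)
    cv2.imwrite(f"pics/{n}0.png",im[:,:,::-1])
    for t in("scale","bowl","egg_cup","egg","tumbler","jam_jar","tare_key","pan"):
        for r in ctrl.masks_of(n,t)[:2]:
            m=r["mask"]&(d>0); v,u=np.nonzero(m)
            P=pts(n,np.c_[u,v],d[m]) if len(u) else np.zeros((1,3))
            print(n,t,round(r["score"],2),r["box"],np.median(P,0),np.percentile(P,2,0),np.percentile(P,98,0))
    for t in("tare_spot","pan_seat","scale","bowl","egg"):
        for r in ctrl.landmark_of(n,t)[:1]: print(n,t,round(r["score"],2),r["point"],ray(n,r["point"],{"tare_spot":12,"pan_seat":36,"egg":14}.get(t,0)))
a=np.hstack([cv2.imread("pics/side0.png"),cv2.imread("pics/top0.png")]);cv2.imwrite("pics/both0.png",cv2.resize(a,(800,300),interpolation=cv2.INTER_AREA))
E
```

```text
pics
{'time': 0.0, 'joint_positions': array([-1.2789,  0.2647,  1.6053,  0.    ,  1.2737, -0.0369]), 'joint_velocities': array([-0.0003, -0.0013,  0.0004, -0.0003, -0.0006, -0.0004]), 'effort': array([  0.0008, -50.2105, -35.6875,   0.0727,   0.0294,  -0.0001]), 'tcp_pos': array([ 217.7664, -638.1892,  237.4402]), 'orientation': array([-3.0972, -0.5138,  0.0004]), 'force': array([-0.8616, -0.6668,  0.6467]), 'torque': array([ 0.0018,  0.0033, -0.0143]), 'opening': 87.88933043500852}
side {'K': array([[404.7984,   0.    , 254.0117],
       [  0.    , 404.7984, 190.7378],
       [  0.    ,   0.    ,   1.    ]]), 'origin': array([ 441.4193, 1013.3891,  512.6131]), 'orientation': array([ 0.1413, -1.4381, -2.5928])}
side scale 0.86 [237.7, 156.2, 342.5, 194.8] [546.9812 168.1124  22.6768] [410.4277 102.0408   2.4252] [635.0848 218.0042  40.4806]
side bowl 0.88 [295.2, 201.1, 365.5, 253.6] [421.2942 339.1071  27.8533] [363.9329 301.9702   3.2175] [481.4753 426.8162  50.3144]
side egg_cup 0.84 [231.8, 220.7, 254.1, 239.2] [588.3372 385.2334   9.8887] [571.0368 362.9351   1.0777] [613.9835 3
[... 1938 characters left out ...]
 88.9721] [720.2252 163.9823   5.3002] [786.4961 229.8617  94.8619]
top jam_jar 0.75 [151.1, 208.4, 190.8, 238.9] [508.6944 508.5261 106.182 ] [477.3542 479.3909   1.9044] [543.6208 547.2413 111.824 ]
top tare_key 0.47 [317.8, 242.8, 327.1, 253.6] [453.0321 140.6873  30.0132] [443.8804 131.1227  25.7456] [464.3644 150.6794  35.4762]
top pan 0.73 [296.5, 175.0, 345.8, 220.6] [579.3821 147.4942  35.0489] [525.7809  91.2051  29.8541] [633.4151 201.7859  41.1267]
top tare_spot 0.76 [318.6, 253.4] [444.9809 147.1931  12.    ]
top scale 0.64 [317.0, 198.3] [584.1533 148.4989   0.    ]
top bowl 0.76 [231.2, 257.2] [433.3043 364.3964   0.    ]
top egg 0.61 [233.1, 193.2] [593.4505 361.6244  14.    ]
```

View pics/both0.png

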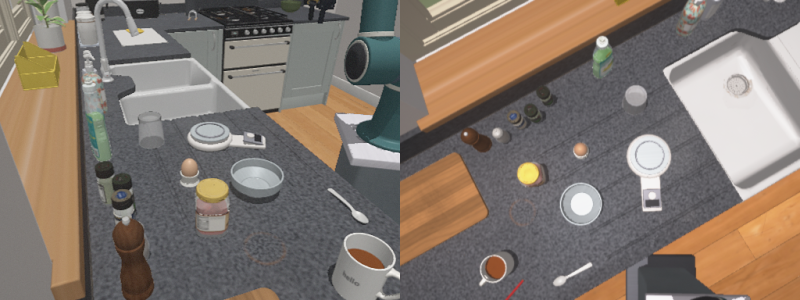

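```bash
python3 - <<'E'
from h import *
from scipy.optimize import least_squares
np.set_printoptions(precision=2,suppress=True)
for n in("top","side"):
    z=np.load(f"{n}0.npz");d=z["d"];v,u=np.nonzero(d>0);P=pts(n,np.c_[u,v],d[d>0])
    def fit(name,c,r,zlo,zhi,w=8):
        q=np.hypot(P[:,0]-c[0],P[:,1]-c[1]); m=(abs(q-r)<w)&(P[:,2]>zlo)&(P[:,2]<zhi); Q=P[m]
        s=least_squares(lambda x:np.hypot(Q[:,0]-x[0],Q[:,1]-x[1])-x[2],[*c,r],loss="soft_l1"); 
        print(n,name,s.x,len(Q),"meanz",Q[:,2].mean())
    fit("bowlrim",(427,363),63,44,54,8)
    fit("ring",(580,146),45,38.5,44,7)
    fit("panedge",(580,146),60,33,38,7)
    q=np.hypot(P[:,0]-594,P[:,1]-365)<30
    for lo,hi in((40,50),(50,70),(62,75)):
        Q=P[q&(P[:,2]>lo)&(P[:,2]<hi)]; print(n,"egg",lo,Q.mean(0),Q.min(0),Q.max(0))
    q=np.hypot(P[:,0]-452,P[:,1]-141)<8; print(n,"key",np.median(P[q],0))
    q=(np.abs(P[:,0]-460)<45)&(np.abs(P[:,1]-141)<60)&(P[:,2]>10); Q=P[q]
    # tongue edges
    for x0 in range(420,500,10):
        s=Q[abs(Q[:,0]-x0)<5]; 
        if len(s): print(x0,s[:,1].min(),s[:,1].max(),np.median(s[:,2]))
E
```

```text
top bowlrim [425.59 361.37  62.48] 275 meanz 48.383756532966835
top ring [580.54 147.61  44.21] 119 meanz 40.479878337162695
top panedge [580.   146.75  57.29] 341 meanz 35.13987979142507
top egg 40 [588.8  363.4   45.57] [574.6  345.08  40.14] [617.1  387.18  49.41]
top egg 50 [594.63 365.3   60.11] [576.14 347.15  50.1 ] [615.89 384.19  69.88]
top egg 62 [595.87 365.69  65.32] [581.86 351.45  62.01] [608.96 378.26  70.16]
top key [452.84 140.9   29.63]
420 109.68479200647121 168.56441286968334 19.63496253873234
430 109.13870100010448 168.6796634770147 21.658712742613716
440 109.15341869511005 168.42632971483175 22.639948551672433
450 112.63785761221584 168.51352184420898 24.58188652418619
460 113.18164213219123 168.5475025502044 26.606098375314446
470 112.57886818746462 170.86822334973127 25.747172205200968
480 113.45649061807373 170.81108645810806 12.33125782232105
490 113.42348305180448 170.79670645864456 12.133600182303894
side bowlrim [423.37 364.73  62.51] 547 meanz 48.01765464195328
side ring [577.36 149.83  44.28] 112 meanz 40.242947378476686
side panedge [578.3  148.31  58.4 ] 287 meanz 35.356873894257355
side egg 40 [590.03 382.58  44.91] [571.99 358.53  40.01] [615.45 390.57  49.72]
side egg 50 [591.76 376.38  59.67] [574.16 357.03  50.06] [612.3  388.59  69.77]
side egg 62 [591.91 371.98  65.63] [579.52 359.27  62.05] [605.51 380.7   71.02]
side key [451.09 140.66  31.52]
420 112.85170642580385 170.32840964344723 20.898014833122744
430 115.59762502890487 170.82647707508647 22.27261913687778
440 117.5765853643453 172.5497235980738 23.13899434465273
450 118.43266926439378 172.86688975423328 25.428216167065898
460 116.60362983809466 174.5596951043657 26.41755748000611
470 116.31420251197994 174.45659252224698 25.012508158264097
480 113.6371813001673 175.85025217729503 11.652937033272906
490 118.15814441628743 175.95180673813843 11.834729617270114
```

The picture agrees with the detections. In the side half, the bowl is at about (257,178), the egg at (189,172), the scale at (215,135), the jar at (212,205) and the tumbler at (150,128). Both cameras agree to about 3 mm, so I'll approach the bowl's near rim.

```bash
cat >> h.py <<'E'
def go(x,y,z,yaw=None):
    """print row shift (tool axes, m / rad) to world TCP target, tool down; default yaw = j6~0"""
    s=ctrl.sense(); C=R.from_rotvec(s["orientation"])
    if yaw is None: yaw=np.pi/2+np.arctan2(y,x)
    D=R.from_euler("z",yaw)*R.from_euler("x",np.pi)
    d=C.inv().apply(np.array([x,y,z])-s["tcp_pos"])/1000; r=(C.inv()*D).as_rotvec()
    print("shift",d.round(4),"rot",r.round(4),"| t",round(s["time"],2),"tcp",s["tcp_pos"].round(1),"F",s["force"].round(2),"op",round(s["opening"],1),"q",s["joint_positions"].round(2))
E
python3 - <<'E'
from h import *
go(560,-50,235); go(378,323,120)
E
```

```text
shift [ 0.5138 -0.4469  0.0037] rot [ 0.    -0.    -1.153] | t 1.4 tcp [ 218.  -638.8  238.7] F [0.16 0.73 0.2 ] op 87.9 q [-1.28  0.26  1.6   0.    1.27 -0.04]
shift [ 0.462  -0.8587  0.1187] rot [ 0.     -0.     -1.9492] | t 1.4 tcp [ 218.  -638.8  238.7] F [0.16 0.73 0.2 ] op 87.9 q [-1.28  0.26  1.6   0.    1.27 -0.04]
```

Emit:
send_rows(series=[{"x": 0.514,"y": -0.447,"z": 0.003,"rz": -1.153,"gripper": 0.05},{"x": 0.514,"y": -0.447,"z": 0.003,"rz": -1.153,"gripper": 0.05},{"x": 0.514,"y": -0.447,"z": 0.003,"rz": -1.153,"gripper": 0.05},{"x": 0.514,"y": -0.447,"z": 0.003,"rz": -1.153,"gripper": 0.05},{"x": 0.514,"y": -0.447,"z": 0.003,"rz": -1.153,"gripper": 0.05},{"x": 0.514,"y": -0.447,"z": 0.003,"rz": -1.153,"gripper": 0.05},{"x": 0.514,"y": -0.447,"z": 0.003,"rz": -1.153,"gripper": 0.05},{"x": 0.514,"y": -0.447,"z": 0.003,"rz": -1.153,"gripper": 0.05},{"x": 0.514,"y": -0.447,"z": 0.003,"rz": -1.153,"gripper": 0.05},{"x": 0.514,"y": -0.447,"z": 0.003,"rz": -1.153,"gripper": 0.05},{"x": 0.514,"y": -0.447,"z": 0.003,"rz": -1.153,"gripper": 0.05},{"x": 0.514,"y": -0.447,"z": 0.003,"rz": -1.153,"gripper": 0.05}])

```text
$.series[0]: bad value
```

```bash
python3 - <<'E'
from h import *
go(378,323,120)
E
```

```text
shift [ 0.462  -0.8587  0.1187] rot [ 0.     -0.     -1.9492] | t 1.4 tcp [ 218.  -638.8  238.7] F [0.16 0.73 0.2 ] op 87.9 q [-1.28  0.26  1.6   0.    1.27 -0.04]
```

Emit:
send_rows(series=[{"x": 0.04,"y": -0.035,"z": 0,"rx": 0,"ry": 0,"rz": -0.09,"gripper": 0.05},{"x": 0.08,"y": -0.07,"z": 0,"rx": 0,"ry": 0,"rz": -0.18,"gripper": 0.05}])

```text
time: 1.6
tcp_pos: [267.8, -552.0, 238.3]
orientation: [-3.04, -0.792, -0.0]
force: [0.5, 0.2, 0.8]
opening: 74.1
```

Emit:
send_rows(series=[{"x": 0.434,"y": -0.377,"z": 0.003,"rx": 0,"ry": 0,"rz": -0.973,"gripper": 0.05},{"x": 0.434,"y": -0.377,"z": 0.003,"rx": 0,"ry": 0,"rz": -0.973,"gripper": 0.05}])

```text
time: 1.8
tcp_pos: [302.4, -456.5, 238.1]
orientation: [2.885, 1.244, 0.0]
force: [0.5, -0.6, 0.2]
opening: 58.5
```

```bash
python3 - <<'E'
from h import *
go(540,0,220); go(378,323,120)
E
```

```text
shift [ 0.4951 -0.1405  0.0182] rot [ 3.000e-04 -1.000e-04 -7.564e-01] | t 1.8 tcp [ 302.4 -456.5  238.1] F [ 0.48 -0.59  0.24] op 58.5 q [-1.03  0.02  1.88  0.    1.24 -0.28]
shift [ 0.6188 -0.48    0.1181] rot [ 3.0000e-04  0.0000e+00 -1.4635e+00] | t 1.8 tcp [ 302.4 -456.5  238.1] F [ 0.48 -0.59  0.24] op 58.5 q [-1.03  0.02  1.88  0.    1.24 -0.28]
```

Emit:
send_rows(series=[{"x": 0.495,"y": -0.14,"z": 0.018,"rx": 0,"ry": 0,"rz": -0.756,"gripper": 0.05},{"x": 0.495,"y": -0.14,"z": 0.018,"rx": 0,"ry": 0,"rz": -0.756,"gripper": 0.05},{"x": 0.495,"y": -0.14,"z": 0.018,"rx": 0,"ry": 0,"rz": -0.756,"gripper": 0.05},{"x": 0.495,"y": -0.14,"z": 0.018,"rx": 0,"ry": 0,"rz": -0.756,"gripper": 0.05},{"x": 0.495,"y": -0.14,"z": 0.018,"rx": 0,"ry": 0,"rz": -0.756,"gripper": 0.05},{"x": 0.495,"y": -0.14,"z": 0.018,"rx": 0,"ry": 0,"rz": -0.756,"gripper": 0.05},{"x": 0.495,"y": -0.14,"z": 0.018,"rx": 0,"ry": 0,"rz": -0.756,"gripper": 0.05},{"x": 0.495,"y": -0.14,"z": 0.018,"rx": 0,"ry": 0,"rz": -0.756,"gripper": 0.05},{"x": 0.495,"y": -0.14,"z": 0.018,"rx": 0,"ry": 0,"rz": -0.756,"gripper": 0.05},{"x": 0.495,"y": -0.14,"z": 0.018,"rx": 0,"ry": 0,"rz": -0.756,"gripper": 0.05},{"x": 0.495,"y": -0.14,"z": 0.018,"rx": 0,"ry": 0,"rz": -0.756,"gripper": 0.05},{"x": 0.495,"y": -0.14,"z": 0.018,"rx": 0,"ry": 0,"rz": -0.756,"gripper": 0.05}])

```text
time: 3.0
tcp_pos: [542.9, -1.7, 220.0]
orientation: [-2.224, -2.219, 0.0]
force: [0.6, 0.2, 0.3]
opening: 50.1
```

```bash
python3 - <<'E'
from h import *
go(378,323,120)
E
```

```text
shift [ 0.3243 -0.1656  0.1001] rot [-4.000e-04 -0.000e+00 -7.094e-01] | t 3.0 tcp [542.9  -1.7 220. ] F [0.58 0.2  0.3 ] op 50.1 q [-0.05  0.03  1.91 -0.    1.21 -0.05]
```

Emit:
send_rows(series=[{"x": 0.324,"y": -0.165,"z": 0.05,"rx": 0,"ry": 0,"rz": -0.709,"gripper": 0.05},{"x": 0.324,"y": -0.165,"z": 0.05,"rx": 0,"ry": 0,"rz": -0.709,"gripper": 0.05},{"x": 0.324,"y": -0.165,"z": 0.05,"rx": 0,"ry": 0,"rz": -0.709,"gripper": 0.05},{"x": 0.324,"y": -0.165,"z": 0.05,"rx": 0,"ry": 0,"rz": -0.709,"gripper": 0.05},{"x": 0.324,"y": -0.165,"z": 0.05,"rx": 0,"ry": 0,"rz": -0.709,"gripper": 0.05},{"x": 0.324,"y": -0.165,"z": 0.05,"rx": 0,"ry": 0,"rz": -0.709,"gripper": 0.05},{"x": 0.324,"y": -0.165,"z": 0.05,"rx": 0,"ry": 0,"rz": -0.709,"gripper": 0.05},{"x": 0.324,"y": -0.165,"z": 0.05,"rx": 0,"ry": 0,"rz": -0.709,"gripper": 0.05},{"x": 0.324,"y": -0.165,"z": 0.05,"rx": 0,"ry": 0,"rz": -0.709,"gripper": 0.05},{"x": 0.324,"y": -0.165,"z": 0.1,"rx": 0,"ry": 0,"rz": -0.709,"gripper": 0.05},{"x": 0.324,"y": -0.165,"z": 0.1,"rx": 0,"ry": 0,"rz": -0.709,"gripper": 0.05}])

```text
time: 4.1
tcp_pos: [376.6, 316.9, 115.4]
orientation: [-1.321, -2.846, 0.015]
force: [-0.2, -1.6, -0.5]
opening: 50.1
```

```bash
python3 - <<'E'
from h import *
go(378,323,27)
E
```

```text
shift [0.0038 0.0059 0.0883] rot [-0.0103  0.0005 -0.0054] | t 4.1 tcp [376.6 316.9 115.4] F [-0.21 -1.58 -0.47] op 50.1 q [ 0.65  0.04  2.1  -0.    1.01 -0.05]
```

Emit:
send_rows(series=[{"x": 0,"y": 0,"z": 0.03,"rx": 0,"ry": 0,"rz": 0,"gripper": 0.05},{"x": 0,"y": 0,"z": 0.05,"rx": 0,"ry": 0,"rz": 0,"gripper": 0.05},{"x": 0,"y": 0,"z": 0.05,"rx": 0,"ry": 0,"rz": 0,"gripper": 0.05},{"x": 0,"y": 0,"z": 0.05,"rx": 0,"ry": 0,"rz": 0,"gripper": 0.05}])

```text
time: 4.5
tcp_pos: [380.3, 320.6, 71.3]
orientation: [1.323, 2.849, -0.0]
force: [0.6, 0.3, 0.2]
opening: 49.8
```

```bash
python3 - <<'E'
from h import *
im,d=ctrl.get_image("side"); cv2.imwrite("pics/s1.png",cv2.resize(im[120:300,200:420,::-1],None,fx=3,fy=3))
go(378,323,27)
E
```

```text
shift [ 0.0031 -0.0011  0.0449] rot [ 0.0019  0.0003 -0.0055] | t 4.55 tcp [380.8 321.3  71.9] F [-0.77 -0.68 -0.  ] op 50.2 q [ 0.65  0.1   2.13 -0.    0.91 -0.05]
```

View pics/s1.png

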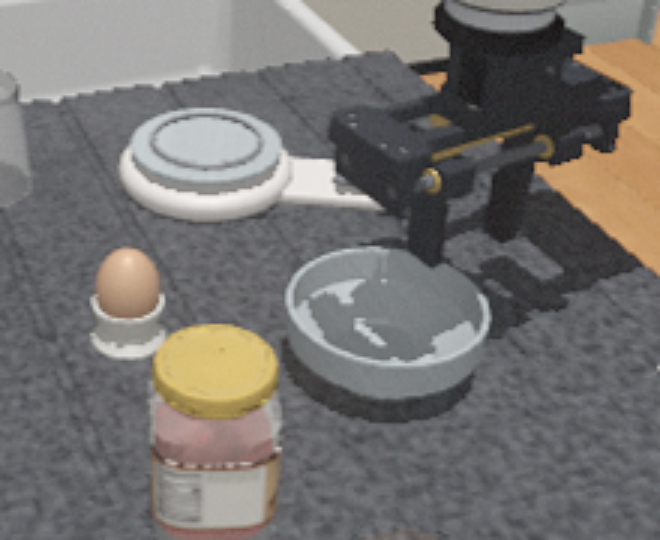

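The fingers straddle the near rim: the inner one, at (428,230) in the crop, is over the bowl and the outer one is outside. Descend and grip.

Emit:
send_rows(series=[{"x": 0.003,"y": -0.001,"z": 0.02,"rx": 0,"ry": 0,"rz": 0,"gripper": 0.05},{"x": 0.003,"y": -0.001,"z": 0.035,"rx": 0,"ry": 0,"rz": 0,"gripper": 0.05},{"x": 0.003,"y": -0.001,"z": 0.044,"rx": 0,"ry": 0,"rz": 0,"gripper": 0.05},{"x": 0.003,"y": -0.001,"z": 0.044,"rx": 0,"ry": 0,"rz": 0,"gripper": 0.05},{"x": 0.003,"y": -0.001,"z": 0.044,"rx": 0,"ry": 0,"rz": 0,"gripper": 0.05}])

```text
time: 5.05
tcp_pos: [377.4, 323.6, 27.2]
orientation: [1.321, 2.85, 0.002]
force: [0.9, 0.5, -0.2]
opening: 49.9
```

Emit:
send_rows(squeeze=30, series=[{"x": 0,"y": 0,"z": 0,"rx": 0,"ry": 0,"rz": 0,"gripper": 0.0},{"x": 0,"y": 0,"z": 0,"rx": 0,"ry": 0,"rz": 0,"gripper": 0.0},{"x": 0,"y": 0,"z": 0,"rx": 0,"ry": 0,"rz": 0,"gripper": 0.0},{"x": 0,"y": 0,"z": 0,"rx": 0,"ry": 0,"rz": 0,"gripper": 0.0},{"x": 0,"y": 0,"z": 0,"rx": 0,"ry": 0,"rz": 0,"gripper": 0.0},{"x": 0,"y": 0,"z": 0,"rx": 0,"ry": 0,"rz": 0,"gripper": 0.0},{"x": 0,"y": 0,"z": 0,"rx": 0,"ry": 0,"rz": 0,"gripper": 0.0},{"x": 0,"y": 0,"z": 0,"rx": 0,"ry": 0,"rz": 0,"gripper": 0.0},{"x": 0,"y": 0,"z": 0,"rx": 0,"ry": 0,"rz": 0,"gripper": 0.0},{"x": 0,"y": 0,"z": 0,"rx": 0,"ry": 0,"rz": 0,"gripper": 0.0}])

```text
time: 6.05
tcp_pos: [376.8, 323.2, 26.4]
orientation: [1.321, 2.85, 0.0]
force: [0.6, -3.6, 3.6]
opening: 5.6
```

```bash
python3 - <<'E'
from h import *
go(380,320,157)
im,d=ctrl.get_image("top")
v,u=np.nonzero(d>0);P=pts("top",np.c_[u,v],d[d>0])
from scipy.optimize import least_squares
c=(426,363)
q=np.hypot(P[:,0]-c[0],P[:,1]-c[1]); az=np.arctan2(P[:,1]-c[1],P[:,0]-c[0])
Q=P[(abs(q-63)<9)&(P[:,2]>44)&(P[:,2]<54)&(abs(az-0.7)<2)]
s=least_squares(lambda x:np.hypot(Q[:,0]-x[0],Q[:,1]-x[1])-62.5,[*c],loss="soft_l1");print(s.x,len(Q))
E
```

```text
shift [-0.0045  0.0004 -0.1306] rot [0.0003 0.0002 0.0031] | t 6.05 tcp [376.8 323.2  26.4] F [ 0.57 -3.57  3.59] op 5.6 q [ 0.66  0.17  2.16 -0.    0.81 -0.04]
[425.33615747 361.22232453] 166
```

Emit:
send_rows(series=[{"x": 0,"y": 0,"z": -0.01,"rx": 0,"ry": 0,"rz": 0,"gripper": 0.0},{"x": 0,"y": 0,"z": -0.03,"rx": 0,"ry": 0,"rz": 0,"gripper": 0.0},{"x": 0,"y": 0,"z": -0.06,"rx": 0,"ry": 0,"rz": 0,"gripper": 0.0},{"x": 0,"y": 0,"z": -0.08,"rx": 0,"ry": 0,"rz": 0,"gripper": 0.0},{"x": 0,"y": 0,"z": -0.08,"rx": 0,"ry": 0,"rz": 0,"gripper": 0.0},{"x": 0,"y": 0,"z": -0.08,"rx": 0,"ry": 0,"rz": 0,"gripper": 0.0}])

```text
time: 6.7
tcp_pos: [376.2, 323.2, 106.0]
orientation: [-1.32, -2.85, -0.0]
force: [0.5, 0.1, -1.9]
opening: 5.7
```

```bash
python3 - <<'E'
from h import *
go(531.3,108.9,106,np.pi/2+.703)
E
```

```text
shift [-0.2638 -0.0203 -0.    ] rot [ 0.     -0.0002  0.0003] | t 6.7 tcp [376.2 323.2 106. ] F [ 0.49  0.14 -1.88] op 5.7 q [ 0.66  0.05  2.11  0.    0.98 -0.04]
```

Emit:
send_rows(series=[{"x": -0.02,"y": -0.001,"z": 0,"rx": 0,"ry": 0,"rz": 0,"gripper": 0.0},{"x": -0.05,"y": -0.004,"z": 0,"rx": 0,"ry": 0,"rz": 0,"gripper": 0.0},{"x": -0.09,"y": -0.007,"z": 0,"rx": 0,"ry": 0,"rz": 0,"gripper": 0.0},{"x": -0.13,"y": -0.01,"z": 0,"rx": 0,"ry": 0,"rz": 0,"gripper": 0.0},{"x": -0.17,"y": -0.013,"z": 0,"rx": 0,"ry": 0,"rz": 0,"gripper": 0.0},{"x": -0.21,"y": -0.016,"z": 0,"rx": 0,"ry": 0,"rz": 0,"gripper": 0.0},{"x": -0.24,"y": -0.018,"z": 0,"rx": 0,"ry": 0,"rz": 0,"gripper": 0.0},{"x": -0.264,"y": -0.0203,"z": 0,"rx": 0,"ry": 0,"rz": 0,"gripper": 0.0},{"x": -0.264,"y": -0.0203,"z": 0,"rx": 0,"ry": 0,"rz": 0,"gripper": 0.0},{"x": -0.264,"y": -0.0203,"z": 0,"rx": 0,"ry": 0,"rz": 0,"gripper": 0.0},{"x": -0.264,"y": -0.0203,"z": 0,"rx": 0,"ry": 0,"rz": 0,"gripper": 0.0}])

```text
time: 7.8
tcp_pos: [530.2, 109.2, 104.8]
orientation: [-1.319, -2.848, 0.002]
force: [0.2, -0.1, -0.6]
opening: 4.9
```

```bash
cat > bowl.py <<'E'
from h import *
import sys
from scipy.optimize import least_squares
zr=float(sys.argv[1]); c=(579,148.7)
for n in("top","side"):
    im,d=ctrl.get_image(n); v,u=np.nonzero(d>0);P=pts(n,np.c_[u,v],d[d>0])
    q=np.hypot(P[:,0]-c[0],P[:,1]-c[1]); az=np.arctan2(P[:,1]-c[1],P[:,0]-c[0])
    Q=P[(abs(q-63)<10)&(abs(P[:,2]-zr)<6)]
    s=least_squares(lambda x:np.hypot(Q[:,0]-x[0],Q[:,1]-x[1])-62.5,[*c],loss="soft_l1")
    A=np.c_[Q[:,:2]-s.x,np.ones(len(Q))]; T=Q[Q[:,2]>zr-2.5]; 
    pl=np.linalg.lstsq(np.c_[T[:,:2]-s.x,np.ones(len(T))],T[:,2],rcond=None)[0]
    print(n,"centre",s.x.round(1),len(Q),"tilt plane",pl.round(3))
    cv2.imwrite(f"pics/{n}_{sys.argv[2]}.png",cv2.resize(im[100:260,200:400,::-1],None,fx=2,fy=2))
cv2.imwrite(f"pics/b_{sys.argv[2]}.png",np.hstack([cv2.imread(f"pics/{n}_{sys.argv[2]}.png") for n in("side","top")]))
go(531.3,108.9,60,np.pi/2+.703)
E
python3 bowl.py 129.6 lift
```

```text
top centre [577.7 149.9] 65 tilt plane [-1.01000e-01 -1.20000e-02  1.22631e+02]
side centre [574.7 152.4] 137 tilt plane [-9.40000e-02 -7.30000e-02  1.22908e+02]
shift [-0.001   0.0001  0.0455] rot [-0.0011 -0.001   0.0013] | t 7.9 tcp [530.6 109.5 105.5] F [ 0.57 -0.39 -2.24] op 5.4 q [ 0.16  0.14  2.02  0.    0.99 -0.55]
```

View pics/b_lift.png

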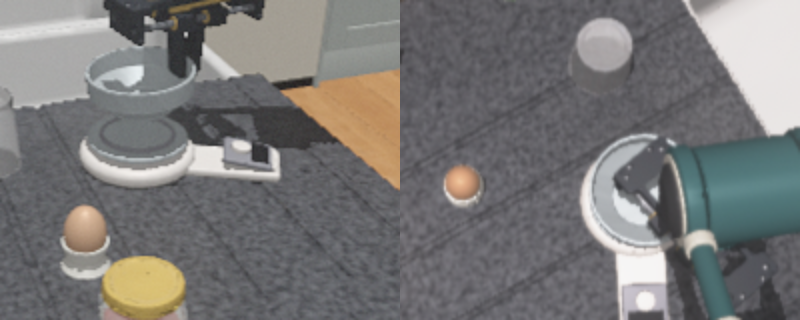

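The bowl hangs level-ish over the pan but droops away from the gripper. I'll measure the tilt properly with a wider height window.

```bash
python3 - <<'E'
from h import *
from scipy.optimize import least_squares
go(531,109,105,np.pi/2+.703)
for n in("top","side"):
    im,d=ctrl.get_image(n); r=ctrl.masks_of(n,"bowl")
    if not r: print(n,"none"); continue
    m=r[0]["mask"]; print(n,r[0]["score"],r[0]["box"],m.sum())
    m=cv2.dilate(m.astype(np.uint8),np.ones((3,3)))>0
    v,u=np.nonzero(m&(d>0)); P=pts(n,np.c_[u,v],d[v,u]); P=P[(P[:,2]>60)&(P[:,2]<150)]
    # per-azimuth highest point => rim
    c=np.array([577,150.]); az=np.degrees(np.arctan2(P[:,1]-c[1],P[:,0]-c[0]))
    rr=np.hypot(*(P[:,:2]-c).T); T=[]
    for a in range(-180,180,12):
        s=(abs(az-a)<6)&(rr>45)&(rr<75)
        if s.sum()>3: k=P[s][np.argsort(P[s][:,2])[-2]]; T.append(k)
    T=np.array(T)
    f=lambda x:np.r_[(T[:,2]-x[2]-x[3]*(T[:,0]-x[0])-x[4]*(T[:,1]-x[1])),np.hypot(T[:,0]-x[0],T[:,1]-x[1])-63]
    s=least_squares(f,[*c,125,0,0],loss="soft_l1"); print(s.x.round(3),len(T)); print(T.round(0).tolist())
E
```

```text
shift [-0.0006 -0.0001  0.0005] rot [-0.0011 -0.001   0.0013] | t 7.9 tcp [530.6 109.5 105.5] F [ 0.57 -0.39 -2.24] op 5.4 q [ 0.16  0.14  2.02  0.    0.99 -0.55]
top 0.62 [294.1, 164.4, 337.5, 222.9] 1100
[ 5.77799e+02  1.49730e+02  1.25491e+02 -3.90000e-02 -2.10000e-02] 20
[[515.0, 145.0, 127.0], [515.0, 141.0, 128.0], [520.0, 130.0, 129.0], [634.0, 118.0, 123.0], [641.0, 143.0, 123.0], [640.0, 148.0, 124.0], [638.0, 159.0, 123.0], [633.0, 178.0, 123.0], [626.0, 192.0, 123.0], [621.0, 194.0, 123.0], [612.0, 203.0, 123.0], [600.0, 208.0, 124.0], [577.0, 215.0, 121.0], [565.0, 210.0, 125.0], [561.0, 210.0, 125.0], [540.0, 201.0, 125.0], [533.0, 195.0, 126.0], [528.0, 188.0, 128.0], [522.0, 181.0, 127.0], [517.0, 161.0, 128.0]]
side 0.86 [246.2, 121.5, 300.8, 160.2] 1548
[ 5.75634e+02  1.52966e+02  1.25566e+02 -4.20000e-02 -3.60000e-02] 30
[[513.0, 147.0, 128.0], [517.0, 131.0, 129.0], [518.0, 125.0, 128.0], [524.0, 117.0, 130.0], [548.0, 112.0, 123.0], [553.0, 96.0, 126.0], [558.0, 91.0, 129.0], [571.0, 92.0, 128.0], [581.0, 92.0, 128.0], [593.0, 94.0, 127.0], [602.0, 96.0, 127.0], [620.0, 108.0, 126.0], [624.0, 114.0, 125.0], [633.0, 127.0, 124.0], [634.0, 135.0, 123.0], [637.0, 144.0, 124.0], [638.0, 159.0, 123.0], [635.0, 175.0, 122.0], [628.0, 183.0, 122.0], [622.0, 193.0, 122.0], [612.0, 203.0, 122.0], [597.0, 213.0, 123.0], [578.0, 215.0, 124.0], [565.0, 213.0, 124.0], [550.0, 210.0, 124.0], [542.0, 206.0, 125.0], [528.0, 195.0, 126.0], [525.0, 185.0, 127.0], [521.0, 180.0, 127.0], [516.0, 164.0, 128.0]]
```

Emit:
send_rows(series=[{"x": -0.0035,"y": 0.001,"z": 0.01,"rx": -0.05,"ry": 0,"rz": 0,"gripper": 0.0},{"x": -0.0035,"y": 0.001,"z": 0.025,"rx": -0.05,"ry": 0,"rz": 0,"gripper": 0.0},{"x": -0.0035,"y": 0.001,"z": 0.025,"rx": -0.05,"ry": 0,"rz": 0,"gripper": 0.0},{"x": -0.0035,"y": 0.001,"z": 0.025,"rx": -0.05,"ry": 0,"rz": 0,"gripper": 0.0},{"x": -0.0035,"y": 0.001,"z": 0.025,"rx": -0.05,"ry": 0,"rz": 0,"gripper": 0.0}])

```text
time: 8.6
tcp_pos: [535.2, 106.9, 81.4]
orientation: [1.311, 2.831, 0.071]
force: [0.0, 0.5, -0.8]
opening: 5.3
```

```bash
cat > rim.py <<'E'
from h import *
import sys
from scipy.optimize import least_squares
REF={"top":(580.5,147.6),"side":(577.4,149.8)}
go(531,109,105,np.pi/2+.703)
for n in("top","side"):
    im,d=ctrl.get_image(n); r=ctrl.masks_of(n,"bowl")
    if not r: print(n,"none"); continue
    m=cv2.dilate(r[0]["mask"].astype(np.uint8),np.ones((3,3)))>0
    v,u=np.nonzero(m&(d>0)); P=pts(n,np.c_[u,v],d[v,u]); P=P[(P[:,2]>50)&(P[:,2]<150)]
    c=np.array([577,150.]); az=np.degrees(np.arctan2(P[:,1]-c[1],P[:,0]-c[0]))
    rr=np.hypot(*(P[:,:2]-c).T); T=[]
    for a in range(-180,180,12):
        s=(abs(az-a)<6)&(rr>45)&(rr<75)
        if s.sum()>3: T.append(P[s][np.argsort(P[s][:,2])[-2]])
    T=np.array(T)
    f=lambda x:np.r_[(T[:,2]-x[2]-x[3]*(T[:,0]-x[0])-x[4]*(T[:,1]-x[1])),np.hypot(T[:,0]-x[0],T[:,1]-x[1])-63]
    s=least_squares(f,[*c,float(sys.argv[1]),0,0],loss="soft_l1"); print(n,r[0]["score"],s.x.round(3),len(T),"rim-ring",(s.x[:2]-REF[n]).round(1))
E
python3 rim.py 104
```

```text
shift [ 0.0043 -0.0007 -0.0236] rot [0.05   0.0002 0.0002] | t 8.6 tcp [535.2 106.9  81.4] F [ 0.03  0.48 -0.78] op 5.3 q [ 0.13  0.15  2.06  0.03  0.89 -0.59]
top 0.83 [ 5.81876e+02  1.47559e+02  1.05235e+02  1.00000e-03 -7.00000e-03] 21 rim-ring [ 1.4 -0. ]
side 0.93 [ 5.79166e+02  1.49568e+02  1.04357e+02 -4.00000e-03 -3.00000e-03] 29 rim-ring [ 1.8 -0.2]
```

Emit:
send_rows(series=[{"x": 0.0006,"y": -0.001,"z": 0.006,"rx": 0,"ry": 0,"rz": 0,"gripper": 0.0},{"x": 0.0006,"y": -0.0015,"z": 0.012,"rx": 0,"ry": 0,"rz": 0,"gripper": 0.0},{"x": 0.0006,"y": -0.0017,"z": 0.015,"rx": 0,"ry": 0,"rz": 0,"gripper": 0.0},{"x": 0.0006,"y": -0.0017,"z": 0.0175,"rx": 0,"ry": 0,"rz": 0,"gripper": 0.0},{"x": 0.0006,"y": -0.0017,"z": 0.0175,"rx": 0,"ry": 0,"rz": 0,"gripper": 0.0},{"x": 0.0006,"y": -0.0017,"z": 0.0175,"rx": 0,"ry": 0,"rz": 0,"gripper": 0.0}])

```text
time: 9.4
tcp_pos: [533.8, 106.6, 63.5]
orientation: [1.312, 2.831, 0.071]
force: [0.3, -1.1, -1.0]
opening: 5.2
```

Emit:
send_rows(series=[{"x": 0,"y": 0,"z": 0.001,"rx": 0,"ry": 0,"rz": 0,"gripper": 0.0},{"x": 0,"y": 0,"z": 0.0015,"rx": 0,"ry": 0,"rz": 0,"gripper": 0.0},{"x": 0,"y": 0,"z": 0.0015,"rx": 0,"ry": 0,"rz": 0,"gripper": 0.0}])

```text
time: 9.7
tcp_pos: [534.0, 106.6, 62.3]
orientation: [1.312, 2.83, 0.071]
force: [-0.8, -0.1, -0.2]
opening: 5.0
```

```bash
python3 rim.py 86
```

```text
shift [ 0.0038  0.0014 -0.0427] rot [ 0.0503  0.0002 -0.0001] | t 9.7 tcp [534.  106.6  62.3] F [-0.84 -0.09 -0.25] op 5.0 q [ 0.13  0.17  2.07  0.04  0.86 -0.59]
top 0.88 [ 5.80905e+02  1.45756e+02  8.67020e+01 -1.00000e-03 -1.00000e-02] 22 rim-ring [ 0.4 -1.8]
side 0.72 [ 5.78231e+02  1.49905e+02  8.59110e+01  0.00000e+00 -2.00000e-03] 30 rim-ring [0.8 0.1]
```

Emit:
send_rows(series=[{"x": 0,"y": 0,"z": 0.0005,"rx": 0,"ry": 0,"rz": 0,"gripper": 0.0},{"x": 0,"y": 0,"z": 0.001,"rx": 0,"ry": 0,"rz": 0,"gripper": 0.0},{"x": 0,"y": 0,"z": 0.001,"rx": 0,"ry": 0,"rz": 0,"gripper": 0.0}])

```text
time: 10.2
tcp_pos: [534.0, 106.6, 61.3]
orientation: [1.311, 2.83, 0.071]
force: [-0.8, -1.0, 0.9]
opening: 5.5
```

Emit:
send_rows(series=[{"x": 0,"y": 0,"z": 0,"rx": 0,"ry": 0,"rz": 0,"gripper": 0.01},{"x": 0,"y": 0,"z": 0,"rx": 0,"ry": 0,"rz": 0,"gripper": 0.02},{"x": 0,"y": 0,"z": 0,"rx": 0,"ry": 0,"rz": 0,"gripper": 0.03},{"x": 0,"y": 0,"z": 0,"rx": 0,"ry": 0,"rz": 0,"gripper": 0.03},{"x": 0,"y": 0,"z": 0,"rx": 0,"ry": 0,"rz": 0,"gripper": 0.03}])

```text
time: 10.7
tcp_pos: [533.9, 106.7, 61.1]
orientation: [1.312, 2.831, 0.071]
force: [0.6, 1.4, -0.0]
opening: 30.2
```

Emit:
send_rows(series=[{"x": 0,"y": 0,"z": -0.015,"rx": 0,"ry": 0,"rz": 0,"gripper": 0.03},{"x": 0,"y": 0,"z": -0.04,"rx": 0.05,"ry": 0,"rz": 0,"gripper": 0.03},{"x": 0,"y": 0,"z": -0.06,"rx": 0.05,"ry": 0,"rz": 0,"gripper": 0.03},{"x": 0,"y": 0,"z": -0.06,"rx": 0.05,"ry": 0,"rz": 0,"gripper": 0.0}])

```text
time: 11.1
tcp_pos: [534.7, 105.3, 125.4]
orientation: [1.318, 2.845, 0.007]
force: [-0.1, 0.2, 0.1]
opening: 23.9
```

```bash
python3 rim.py 86; python3 -c "
from h import *
go(452,141,75,np.pi/2+.3)
im,d=ctrl.get_image('side'); cv2.imwrite('pics/s3.png',cv2.resize(im[130:230,220:360,::-1],None,fx=4,fy=4))
for n in('side','top'):
  for r in ctrl.masks_of(n,'tare_key')[:1]:
    v,u=np.nonzero(r['mask']); print(n,r['score'],r['box'],ray(n,[u.mean(),v.mean()],31))
"
```

```text
shift [ 0.0053 -0.0006  0.0204] rot [0.0064 0.004  0.0002] | t 11.1 tcp [534.7 105.3 125.4] F [-0.05  0.2   0.06] op 23.9 q [ 0.15  0.11  2.    0.    1.02 -0.55]
top 0.63 [5.81263e+02 1.45661e+02 8.50390e+01 1.00000e-03 3.10000e-02] 21 rim-ring [ 0.8 -1.9]
side 0.79 [ 5.78067e+02  1.48627e+02  8.52990e+01  3.00000e-03 -2.00000e-03] 29 rim-ring [ 0.7 -1.2]
shift [ 0.0786 -0.0364  0.0452] rot [-0.0015 -0.0006  0.4029] | t 11.3 tcp [530.6 104.6 120.1] F [ 0.35 -0.1   0.42] op 8.0 q [ 0.15  0.12  2.01  0.    1.02 -0.55]
side 0.65 [249.6, 229.0, 294.1, 300.3] [514.37386029 492.35851475  31.        ]
top 0.44 [318.4, 245.3, 327.9, 253.0] [454.10335858 140.11695743  31.        ]
```

View pics/s3.png

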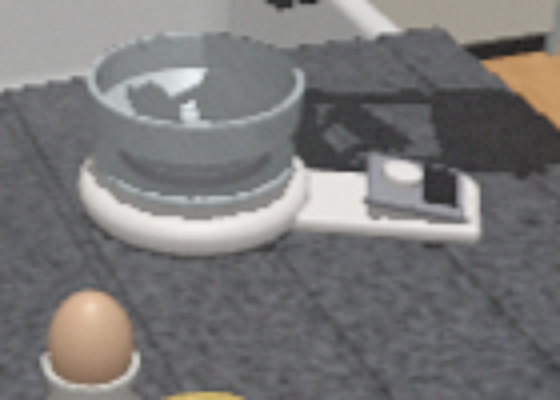

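The crop shows the bowl sitting level inside the ring; its rim is at about 85 mm, which matches 36 + 50. The side camera's tare-key hit landed on the jam jar, so I ignore it. Next the tare key, with the closed fingers crosswise to the tilt.

```bash
python3 -c "
from h import *
go(452.5,140.8,100,3.2)"
```

```text
shift [ 0.0781 -0.0361  0.0199] rot [-0.0012 -0.002  -0.9263] | t 11.45 tcp [530.6 104.5 119.8] F [-0.21  0.19 -0.24] op 0.8 q [ 0.15  0.12  2.01  0.    1.02 -0.55]
```

Emit:
send_rows(series=[{"x": 0.04,"y": -0.018,"z": 0,"rx": 0,"ry": 0,"rz": -0.1,"gripper": 0},{"x": 0.078,"y": -0.036,"z": 0.01,"rx": 0,"ry": 0,"rz": -0.25,"gripper": 0},{"x": 0.078,"y": -0.036,"z": 0.02,"rx": 0,"ry": 0,"rz": -0.4,"gripper": 0},{"x": 0.078,"y": -0.036,"z": 0.02,"rx": 0,"ry": 0,"rz": -0.55,"gripper": 0},{"x": 0.078,"y": -0.036,"z": 0.02,"rx": 0,"ry": 0,"rz": -0.7,"gripper": 0},{"x": 0.078,"y": -0.036,"z": 0.02,"rx": 0,"ry": 0,"rz": -0.85,"gripper": 0},{"x": 0.078,"y": -0.036,"z": 0.02,"rx": 0,"ry": 0,"rz": -0.926,"gripper": 0},{"x": 0.078,"y": -0.036,"z": 0.02,"rx": 0,"ry": 0,"rz": -0.926,"gripper": 0},{"x": 0.078,"y": -0.036,"z": 0.02,"rx": 0,"ry": 0,"rz": -0.926,"gripper": 0}])

```text
time: 12.35
tcp_pos: [453.3, 140.9, 100.6]
orientation: [0.088, -3.139, 0.0]
force: [0.2, -0.0, -0.2]
opening: 0.2
```

```bash
python3 -c "
from h import *
go(452.5,140.8,42,3.2)"
```

```text
shift [ 0.0008 -0.      0.0586] rot [-0.0001 -0.001  -0.0022] | t 12.35 tcp [453.3 140.9 100.6] F [ 0.23 -0.03 -0.23] op 0.2 q [ 0.25  0.02  2.16  0.    0.97 -1.38]
```

Emit:
send_rows(series=[{"x": 0.001,"y": 0,"z": 0.02,"rx": 0,"ry": 0,"rz": 0,"gripper": 0},{"x": 0.001,"y": 0,"z": 0.045,"rx": 0,"ry": 0,"rz": 0,"gripper": 0},{"x": 0.001,"y": 0,"z": 0.055,"rx": 0,"ry": 0,"rz": 0,"gripper": 0},{"x": 0.001,"y": 0,"z": 0.059,"rx": 0,"ry": 0,"rz": 0,"gripper": 0},{"x": 0.001,"y": 0,"z": 0.059,"rx": 0,"ry": 0,"rz": 0,"gripper": 0},{"x": 0.001,"y": 0,"z": 0.059,"rx": 0,"ry": 0,"rz": 0,"gripper": 0}])

```text
time: 12.95
tcp_pos: [453.5, 141.1, 42.8]
orientation: [-0.091, 3.139, 0.001]
force: [0.8, 0.6, 0.7]
opening: 0.6
```

Emit:
send_rows(series=[{"x": 0,"y": 0,"z": 0.002,"rx": 0,"ry": 0,"rz": 0,"gripper": 0},{"x": 0,"y": 0,"z": 0.004,"rx": 0,"ry": 0,"rz": 0,"gripper": 0},{"x": 0,"y": 0,"z": 0.004,"rx": 0,"ry": 0,"rz": 0,"gripper": 0}])

```text
time: 13.25
tcp_pos: [452.8, 140.9, 38.2]
orientation: [-0.091, 3.14, 0.0]
force: [-0.6, 0.7, 0.1]
opening: 0.4
```

Emit:
send_rows(series=[{"x": 0,"y": 0,"z": 0.001,"rx": 0,"ry": 0,"rz": 0,"gripper": 0},{"x": 0,"y": 0,"z": 0.002,"rx": 0,"ry": 0,"rz": 0,"gripper": 0},{"x": 0,"y": 0,"z": 0.002,"rx": 0,"ry": 0,"rz": 0,"gripper": 0}])

```text
time: 13.55
tcp_pos: [452.6, 140.9, 35.9]
orientation: [0.091, -3.14, 0.0]
force: [-0.6, -0.5, 0.7]
opening: 0.2
```

```bash
cat > f.py <<'E'
from h import *
F=[];Z=[]
for i in range(6):
    s=ctrl.sense();F.append(s["force"]);Z.append(s["tcp_pos"]); ctrl.get_image("side")
s=ctrl.sense();F.append(s["force"]);Z.append(s["tcp_pos"])
print("t",round(s["time"],2),"F",np.mean(F,0).round(2),"Fz",np.array(F)[:,2].round(1),"tcp",np.mean(Z,0).round(2),"op",s["opening"])
E
python3 f.py
```

```text
t 13.85 F [-0.24 -0.06  0.09] Fz [ 0.7  0.1 -0.  -0.1 -0.3 -0.1  0.3] tcp [452.69 140.9   36.02] op 0.587882036959902
```

Emit:
send_rows(series=[{"x": 0,"y": 0,"z": 0.001,"rx": 0,"ry": 0,"rz": 0,"gripper": 0},{"x": 0,"y": 0,"z": 0.0015,"rx": 0,"ry": 0,"rz": 0,"gripper": 0},{"x": 0,"y": 0,"z": 0.0015,"rx": 0,"ry": 0,"rz": 0,"gripper": 0}])

```text
time: 14.15
tcp_pos: [452.6, 140.9, 34.4]
orientation: [0.091, -3.14, 0.0]
force: [-0.7, 1.1, 0.3]
opening: 0.7
```

```bash
python3 f.py
```

```text
t 14.45 F [ 0.26 -0.09 -0.28] Fz [ 0.3 -0.9 -0.3 -0.4 -0.4  0.  -0.4] tcp [452.69 140.91  34.52] op 0.6551990283523486
```

Emit:
send_rows(series=[{"x": 0,"y": 0,"z": 0.0007,"rx": 0,"ry": 0,"rz": 0,"gripper": 0},{"x": 0,"y": 0,"z": 0.0014,"rx": 0,"ry": 0,"rz": 0,"gripper": 0},{"x": 0,"y": 0,"z": 0.0014,"rx": 0,"ry": 0,"rz": 0,"gripper": 0}])

```text
time: 14.75
tcp_pos: [452.8, 140.9, 33.2]
orientation: [-0.091, 3.14, 0.0]
force: [-0.4, -0.9, 0.5]
opening: 0.0
```

```bash
python3 f.py
```

```text
t 15.05 F [-0.12 -0.1   0.62] Fz [ 0.5  0.   0.9 -0.2  0.4  1.7  0.9] tcp [452.78 140.91  33.2 ] op 0.18354767590708126
```

Emit:
send_rows(series=[{"x": 0,"y": 0,"z": 0.0005,"rx": 0,"ry": 0,"rz": 0,"gripper": 0},{"x": 0,"y": 0,"z": 0.001,"rx": 0,"ry": 0,"rz": 0,"gripper": 0},{"x": 0,"y": 0,"z": 0.001,"rx": 0,"ry": 0,"rz": 0,"gripper": 0}])

```text
time: 15.35
tcp_pos: [452.9, 141.0, 32.4]
orientation: [-0.091, 3.14, 0.0]
force: [-1.4, 0.0, 2.2]
opening: 0.4
```

```bash
python3 f.py
```

```text
t 15.65 F [-0.69 -0.19  3.12] Fz [2.2 3.2 2.5 3.4 3.1 3.8 3.5] tcp [452.91 140.94  32.36] op 0.43451894324812207
```

Contact was at about 33 mm, and the force is now 3.1 N. I'll press about 1.3 mm further and hold near 7 N.

Emit:
send_rows(series=[{"x": 0,"y": 0,"z": 0.0005,"rx": 0,"ry": 0,"rz": 0,"gripper": 0},{"x": 0,"y": 0,"z": 0.0009,"rx": 0,"ry": 0,"rz": 0,"gripper": 0},{"x": 0,"y": 0,"z": 0.0013,"rx": 0,"ry": 0,"rz": 0,"gripper": 0},{"x": 0,"y": 0,"z": 0.0013,"rx": 0,"ry": 0,"rz": 0,"gripper": 0}])

```text
time: 16.05
tcp_pos: [453.1, 141.0, 31.3]
orientation: [-0.091, 3.14, 0.0]
force: [-0.6, -0.1, 5.6]
opening: 0.4
```

```bash
python3 f.py
```

```text
t 16.35 F [-1.02 -0.54  6.17] Fz [5.6 5.5 6.6 6.  7.3 6.3 6. ] tcp [453.08 140.98  31.3 ] op 0.37831000526326464
```

Emit:
send_rows(series=[{"x": 0,"y": 0,"z": 0.0002,"rx": 0,"ry": 0,"rz": 0,"gripper": 0},{"x": 0,"y": 0,"z": 0.0002,"rx": 0,"ry": 0,"rz": 0,"gripper": 0},{"x": 0,"y": 0,"z": 0.0002,"rx": 0,"ry": 0,"rz": 0,"gripper": 0},{"x": 0,"y": 0,"z": 0.0002,"rx": 0,"ry": 0,"rz": 0,"gripper": 0},{"x": 0,"y": 0,"z": 0.0002,"rx": 0,"ry": 0,"rz": 0,"gripper": 0},{"x": 0,"y": 0,"z": 0.0002,"rx": 0,"ry": 0,"rz": 0,"gripper": 0},{"x": 0,"y": 0,"z": 0.0002,"rx": 0,"ry": 0,"rz": 0,"gripper": 0},{"x": 0,"y": 0,"z": 0.0002,"rx": 0,"ry": 0,"rz": 0,"gripper": 0},{"x": 0,"y": 0,"z": 0.0002,"rx": 0,"ry": 0,"rz": 0,"gripper": 0},{"x": 0,"y": 0,"z": 0.0002,"rx": 0,"ry": 0,"rz": 0,"gripper": 0},{"x": 0,"y": 0,"z": 0.0002,"rx": 0,"ry": 0,"rz": 0,"gripper": 0},{"x": 0,"y": 0,"z": 0.0002,"rx": 0,"ry": 0,"rz": 0,"gripper": 0}])

```text
time: 17.55
tcp_pos: [453.1, 141.0, 31.1]
orientation: [-0.091, 3.14, 0.0]
force: [-1.1, -0.8, 7.5]
opening: 0.6
```

Emit:
send_rows(series=[{"x": 0,"y": 0,"z": 0,"rx": 0,"ry": 0,"rz": 0,"gripper": 0},{"x": 0,"y": 0,"z": 0,"rx": 0,"ry": 0,"rz": 0,"gripper": 0},{"x": 0,"y": 0,"z": 0,"rx": 0,"ry": 0,"rz": 0,"gripper": 0},{"x": 0,"y": 0,"z": 0,"rx": 0,"ry": 0,"rz": 0,"gripper": 0},{"x": 0,"y": 0,"z": 0,"rx": 0,"ry": 0,"rz": 0,"gripper": 0},{"x": 0,"y": 0,"z": 0,"rx": 0,"ry": 0,"rz": 0,"gripper": 0},{"x": 0,"y": 0,"z": 0,"rx": 0,"ry": 0,"rz": 0,"gripper": 0},{"x": 0,"y": 0,"z": 0,"rx": 0,"ry": 0,"rz": 0,"gripper": 0},{"x": 0,"y": 0,"z": 0,"rx": 0,"ry": 0,"rz": 0,"gripper": 0},{"x": 0,"y": 0,"z": 0,"rx": 0,"ry": 0,"rz": 0,"gripper": 0},{"x": 0,"y": 0,"z": 0,"rx": 0,"ry": 0,"rz": 0,"gripper": 0},{"x": 0,"y": 0,"z": 0,"rx": 0,"ry": 0,"rz": 0,"gripper": 0}])

```text
time: 18.75
tcp_pos: [453.1, 141.0, 31.2]
orientation: [-0.091, 3.14, 0.0]
force: [-0.7, -0.3, 7.0]
opening: 0.5
```

```bash
python3 f.py
```

```text
t 19.05 F [-1.17 -0.83  7.36] Fz [7.  7.7 7.  7.8 7.1 7.5 7.5] tcp [453.1  140.98  31.16] op 0.30377792531068637
```

Emit:
send_rows(series=[{"x": 0,"y": 0,"z": -0.01,"rx": 0,"ry": 0,"rz": 0,"gripper": 0},{"x": 0,"y": 0,"z": -0.05,"rx": 0,"ry": 0,"rz": 0,"gripper": 0.03},{"x": 0,"y": 0,"z": -0.1,"rx": 0,"ry": 0,"rz": 0,"gripper": 0.07},{"x": 0,"y": 0,"z": -0.14,"rx": 0,"ry": 0,"rz": 0,"gripper": 0.07},{"x": 0,"y": 0,"z": -0.14,"rx": 0,"ry": 0,"rz": 0,"gripper": 0.07}])

```text
time: 19.55
tcp_pos: [456.9, 142.0, 177.4]
orientation: [-0.091, 3.129, 0.004]
force: [1.0, 0.3, 0.2]
opening: 30.1
```

```bash
python3 f.py; python3 -c "
from h import *
go(594,367,172,2.27); go(594,367,120,2.27)"
```

```text
t 19.85 F [-0.26  0.01  0.08] Fz [ 0.2 -0.2  0.4  0.1  0.6 -0.4 -0. ] tcp [452.95 141.   171.39] op 54.512274948925985
shift [-0.1558  0.2178 -0.0043] rot [-0.0026 -0.0035  0.9298] | t 19.85 tcp [451.1 140.5 168.5] F [-0.37  0.21 -0.03] op 54.5 q [ 0.25 -0.06  2.1   0.    1.11 -1.38]
shift [-0.156   0.2178  0.0477] rot [-0.0026 -0.0035  0.9298] | t 19.85 tcp [451.1 140.5 168.5] F [-0.37  0.21 -0.03] op 54.5 q [ 0.25 -0.06  2.1   0.    1.11 -1.38]
```

The key was held at 6–7.5 N for about 3 s. Now the egg.

```bash
python3 - <<'E'
from h import *
from scipy.optimize import least_squares
for n in("top","side"):
    im,d=ctrl.get_image(n); r=ctrl.masks_of(n,"egg")[0]; m=cv2.erode(r["mask"].astype(np.uint8),np.ones((3,3)))>0
    v,u=np.nonzero(m&(d>0)); P=pts(n,np.c_[u,v],d[v,u]); P=P[(P[:,2]>44)&(P[:,2]<74)]
    f=lambda x:(np.sqrt(((P[:,0]-x[0])/22)**2+((P[:,1]-x[1])/22)**2+((P[:,2]-x[2])/26)**2)-1)*22
    s=least_squares(f,[594,366,43],loss="soft_l1"); print(n,r["score"],s.x.round(1),len(P),np.abs(f(s.x)).mean().round(2))
go(594,367,165,2.27)
E
```

```text
top 0.75 [596.8 366.1  41.1] 155 1.24
side 0.88 [594.2 366.3  42.5] 257 0.89
shift [-0.1549  0.2176  0.004 ] rot [-0.0015 -0.002   0.9298] | t 20.05 tcp [452.  140.7 169.4] F [-0.16 -0.12  0.44] op 69.0 q [ 0.25 -0.06  2.1   0.    1.11 -1.38]
```

Emit:
send_rows(series=[{"x": -0.156,"y": 0.217,"z": 0.004,"rx": 0,"ry": 0,"rz": 0.93,"gripper": 0.075},{"x": -0.156,"y": 0.217,"z": 0.004,"rx": 0,"ry": 0,"rz": 0.93,"gripper": 0.075},{"x": -0.156,"y": 0.217,"z": 0.004,"rx": 0,"ry": 0,"rz": 0.93,"gripper": 0.075},{"x": -0.156,"y": 0.217,"z": 0.004,"rx": 0,"ry": 0,"rz": 0.93,"gripper": 0.075},{"x": -0.156,"y": 0.217,"z": 0.004,"rx": 0,"ry": 0,"rz": 0.93,"gripper": 0.075},{"x": -0.156,"y": 0.217,"z": 0.004,"rx": 0,"ry": 0,"rz": 0.93,"gripper": 0.075},{"x": -0.156,"y": 0.217,"z": 0.004,"rx": 0,"ry": 0,"rz": 0.93,"gripper": 0.075},{"x": -0.156,"y": 0.217,"z": 0.004,"rx": 0,"ry": 0,"rz": 0.93,"gripper": 0.075},{"x": -0.156,"y": 0.217,"z": 0.04,"rx": 0,"ry": 0,"rz": 0.93,"gripper": 0.075},{"x": -0.156,"y": 0.217,"z": 0.07,"rx": 0,"ry": 0,"rz": 0.93,"gripper": 0.075},{"x": -0.156,"y": 0.217,"z": 0.07,"rx": 0,"ry": 0,"rz": 0.93,"gripper": 0.075},{"x": -0.156,"y": 0.217,"z": 0.07,"rx": 0,"ry": 0,"rz": 0.93,"gripper": 0.075}])

```text
time: 21.25
tcp_pos: [595.1, 365.8, 100.0]
orientation: [-1.326, -2.847, 0.003]
force: [0.4, -0.3, -0.3]
opening: 75.2
```

```bash
python3 -c "
from h import *
go(595.3,366.3,34,2.27)
ims=[ctrl.get_image(n)[0] for n in('side','top')]
cv2.imwrite('pics/e.png',np.hstack([cv2.resize(ims[0][130:250,170:320,::-1],(500,400)),cv2.resize(ims[1][120:270,180:280,::-1],(267,400))]))
"
```

```text
shift [0.0002 0.0006 0.066 ] rot [-0.0023 -0.0004 -0.0001] | t 21.25 tcp [595.1 365.8 100. ] F [ 0.38 -0.31 -0.33] op 75.2 q [ 0.52  0.42  1.67 -0.    1.06 -0.18]
```

View pics/e.png

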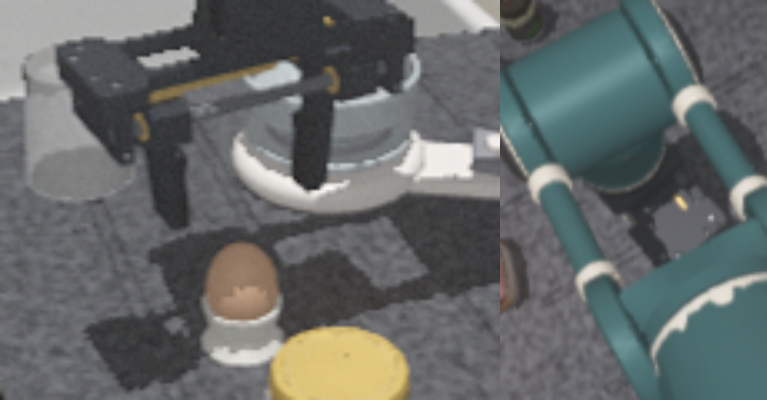

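The open fingers straddle the egg: tips at (172,220) and (312,185), egg at (242,280). Descend, then close gently.

Emit:
send_rows(series=[{"x": 0,"y": 0.0005,"z": 0.02,"rx": 0,"ry": 0,"rz": 0,"gripper": 0.075},{"x": 0,"y": 0.0005,"z": 0.045,"rx": 0,"ry": 0,"rz": 0,"gripper": 0.075},{"x": 0,"y": 0.0005,"z": 0.06,"rx": 0,"ry": 0,"rz": 0,"gripper": 0.075},{"x": 0,"y": 0.0005,"z": 0.066,"rx": 0,"ry": 0,"rz": 0,"gripper": 0.075},{"x": 0,"y": 0.0005,"z": 0.066,"rx": 0,"ry": 0,"rz": 0,"gripper": 0.075}])

```text
time: 21.85
tcp_pos: [596.1, 366.8, 34.5]
orientation: [-1.326, -2.847, 0.001]
force: [0.3, -0.3, 0.2]
opening: 74.7
```

Emit:
send_rows(squeeze=12, series=[{"x": 0,"y": 0,"z": 0,"rx": 0,"ry": 0,"rz": 0,"gripper": 0.06},{"x": 0,"y": 0,"z": 0,"rx": 0,"ry": 0,"rz": 0,"gripper": 0.055},{"x": 0,"y": 0,"z": 0,"rx": 0,"ry": 0,"rz": 0,"gripper": 0.05},{"x": 0,"y": 0,"z": 0,"rx": 0,"ry": 0,"rz": 0,"gripper": 0.045},{"x": 0,"y": 0,"z": 0,"rx": 0,"ry": 0,"rz": 0,"gripper": 0.035},{"x": 0,"y": 0,"z": 0,"rx": 0,"ry": 0,"rz": 0,"gripper": 0.03},{"x": 0,"y": 0,"z": 0,"rx": 0,"ry": 0,"rz": 0,"gripper": 0.03},{"x": 0,"y": 0,"z": 0,"rx": 0,"ry": 0,"rz": 0,"gripper": 0.03}])

```text
time: 22.65
tcp_pos: [596.5, 367.1, 35.2]
orientation: [1.326, 2.847, 0.001]
force: [-0.4, -1.1, 4.4]
opening: 43.0
```

Emit:
send_rows(series=[{"x": 0,"y": 0,"z": -0.01,"rx": 0,"ry": 0,"rz": 0,"gripper": 0.03},{"x": 0,"y": 0,"z": -0.03,"rx": 0,"ry": 0,"rz": 0,"gripper": 0.03},{"x": 0,"y": 0,"z": -0.06,"rx": 0,"ry": 0,"rz": 0,"gripper": 0.03},{"x": 0,"y": 0,"z": -0.095,"rx": 0,"ry": 0,"rz": 0,"gripper": 0.03},{"x": 0,"y": 0,"z": -0.095,"rx": 0,"ry": 0,"rz": 0,"gripper": 0.03},{"x": 0,"y": 0,"z": -0.095,"rx": 0,"ry": 0,"rz": 0,"gripper": 0.03}])

```text
time: 23.25
tcp_pos: [596.9, 367.3, 131.0]
orientation: [1.326, 2.847, 0.003]
force: [-0.4, -0.5, -0.8]
opening: 43.1
```

```bash
python3 f.py; python3 -c "
from h import *
go(579.5,148.2,129,2.0)
im,d=ctrl.get_image('side')
for t in ('egg','egg_cup'):
  r=ctrl.masks_of('side',t)[0]; v,u=np.nonzero(r['mask']&(d>0)); P=pts('side',np.c_[u,v],d[v,u]); print(t,r['score'],np.percentile(P,[2,50,98],axis=0).round(0).tolist())
cv2.imwrite('pics/e2.png',cv2.resize(im[110:250,170:320,::-1],None,fx=3,fy=3))
"
```

```text
t 23.55 F [-0.08 -0.16 -0.88] Fz [-0.8 -0.8 -0.7 -0.4 -1.1 -1.6 -0.7] tcp [595.42 366.47 128.3 ] op 42.98156896739798
shift [-0.1569 -0.1524 -0.0009] rot [-3.100e-03 -1.000e-04  2.698e-01] | t 23.55 tcp [595.2 366.4 127.7] F [ 0.02  0.54 -0.67] op 43.0 q [ 0.52  0.39  1.65 -0.    1.1  -0.18]
egg 0.65 [[573.0, 363.0, 117.0], [588.0, 382.0, 143.0], [605.0, 389.0, 161.0]]
egg_cup 0.67 [[571.0, 346.0, 0.0], [594.0, 374.0, 16.0], [618.0, 391.0, 30.0]]
```

View pics/e2.png

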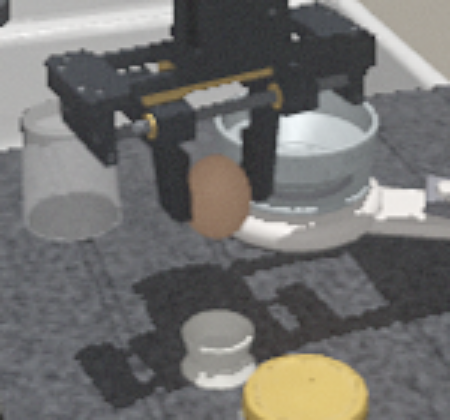

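The egg is held between the fingers at (217,195) and the cup stayed behind. Carry it over the bowl.

Emit:
send_rows(series=[{"x": -0.015,"y": -0.015,"z": 0,"rx": 0,"ry": 0,"rz": 0,"gripper": 0.03},{"x": -0.04,"y": -0.039,"z": 0,"rx": 0,"ry": 0,"rz": 0,"gripper": 0.03},{"x": -0.065,"y": -0.063,"z": 0,"rx": 0,"ry": 0,"rz": 0,"gripper": 0.03},{"x": -0.09,"y": -0.087,"z": 0,"rx": 0,"ry": 0,"rz": 0,"gripper": 0.03},{"x": -0.115,"y": -0.112,"z": 0,"rx": 0,"ry": 0,"rz": 0,"gripper": 0.03},{"x": -0.14,"y": -0.136,"z": 0,"rx": 0,"ry": 0,"rz": 0,"gripper": 0.03},{"x": -0.157,"y": -0.152,"z": 0,"rx": 0,"ry": 0,"rz": 0,"gripper": 0.03},{"x": -0.157,"y": -0.152,"z": 0,"rx": 0,"ry": 0,"rz": 0,"gripper": 0.03},{"x": -0.157,"y": -0.152,"z": 0,"rx": 0,"ry": 0,"rz": 0,"gripper": 0.03},{"x": -0.157,"y": -0.152,"z": 0,"rx": 0,"ry": 0,"rz": 0,"gripper": 0.03}])

```text
time: 24.7
tcp_pos: [580.9, 149.3, 129.8]
orientation: [1.326, 2.848, 0.001]
force: [0.5, -0.1, 0.4]
opening: 43.4
```

```bash
python3 f.py; python3 -c "
from h import *
go(579.5,148.2,66,2.27)
im,d=ctrl.get_image('side')
cv2.imwrite('pics/e3.png',cv2.resize(im[90:210,190:340,::-1],None,fx=3,fy=3))
"
```

```text
t 25.0 F [ 0.47 -0.36 -0.54] Fz [ 0.4 -0.4 -0.1  0.4 -2.2 -1.4 -0.5] tcp [580.9  149.71 129.67] op 43.070733899130374
shift [-0.0003 -0.002   0.0636] rot [-0.0001 -0.0001  0.0009] | t 25.0 tcp [580.8 149.7 129.6] F [ 0.16  0.28 -0.54] op 43.1 q [ 0.21  0.21  1.88  0.    1.05 -0.49]
```

View pics/e3.png

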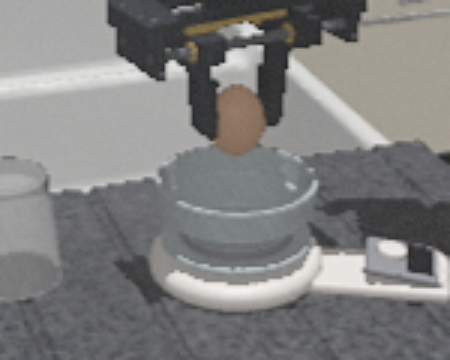

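The egg, at (238,120), is centred over the bowl. Lower to just above the floor, then feel for contact.

Emit:
send_rows(series=[{"x": 0,"y": -0.002,"z": 0.015,"rx": 0,"ry": 0,"rz": 0,"gripper": 0.03},{"x": 0,"y": -0.002,"z": 0.035,"rx": 0,"ry": 0,"rz": 0,"gripper": 0.03},{"x": 0,"y": -0.002,"z": 0.05,"rx": 0,"ry": 0,"rz": 0,"gripper": 0.03},{"x": 0,"y": -0.002,"z": 0.058,"rx": 0,"ry": 0,"rz": 0,"gripper": 0.03},{"x": 0,"y": -0.002,"z": 0.062,"rx": 0,"ry": 0,"rz": 0,"gripper": 0.03},{"x": 0,"y": -0.002,"z": 0.062,"rx": 0,"ry": 0,"rz": 0,"gripper": 0.03},{"x": 0,"y": -0.002,"z": 0.062,"rx": 0,"ry": 0,"rz": 0,"gripper": 0.03}])

```text
time: 25.75
tcp_pos: [579.9, 147.8, 68.2]
orientation: [1.326, 2.847, 0.001]
force: [0.7, -0.1, -0.7]
opening: 43.0
```

Emit:
send_rows(series=[{"x": 0,"y": 0,"z": 0.001,"rx": 0,"ry": 0,"rz": 0,"gripper": 0.03},{"x": 0,"y": 0,"z": 0.002,"rx": 0,"ry": 0,"rz": 0,"gripper": 0.03},{"x": 0,"y": 0,"z": 0.003,"rx": 0,"ry": 0,"rz": 0,"gripper": 0.03},{"x": 0,"y": 0,"z": 0.003,"rx": 0,"ry": 0,"rz": 0,"gripper": 0.03}])

```text
time: 26.15
tcp_pos: [579.4, 147.6, 64.7]
orientation: [1.326, 2.848, 0.0]
force: [1.2, 0.1, -1.4]
opening: 43.2
```

```bash
python3 f.py
```

```text
t 26.45 F [-0.01  0.2  -0.62] Fz [-1.4 -0.  -0.3 -0.2 -0.7 -1.1 -0.6] tcp [579.35 147.66  64.69] op 42.79962083570614
```

Emit:
send_rows(series=[{"x": 0,"y": 0,"z": 0.001,"rx": 0,"ry": 0,"rz": 0,"gripper": 0.03},{"x": 0,"y": 0,"z": 0.002,"rx": 0,"ry": 0,"rz": 0,"gripper": 0.03},{"x": 0,"y": 0,"z": 0.0025,"rx": 0,"ry": 0,"rz": 0,"gripper": 0.03},{"x": 0,"y": 0,"z": 0.0025,"rx": 0,"ry": 0,"rz": 0,"gripper": 0.03}])

```text
time: 26.85
tcp_pos: [579.2, 147.6, 61.9]
orientation: [-1.326, -2.848, 0.0]
force: [-0.2, -0.3, -1.2]
opening: 43.0
```

```bash
python3 f.py
```

```text
t 27.15 F [-0.19 -0.29 -1.01] Fz [-1.2 -1.  -0.7 -1.2 -1.2 -1.2 -0.5] tcp [579.32 147.66  62.11] op 43.13337213391248
```

Emit:
send_rows(series=[{"x": 0,"y": 0,"z": 0.0007,"rx": 0,"ry": 0,"rz": 0,"gripper": 0.03},{"x": 0,"y": 0,"z": 0.0014,"rx": 0,"ry": 0,"rz": 0,"gripper": 0.03},{"x": 0,"y": 0,"z": 0.002,"rx": 0,"ry": 0,"rz": 0,"gripper": 0.03},{"x": 0,"y": 0,"z": 0.002,"rx": 0,"ry": 0,"rz": 0,"gripper": 0.03}])

```text
time: 27.55
tcp_pos: [579.5, 147.7, 60.5]
orientation: [1.326, 2.848, 0.0]
force: [-1.4, -1.2, 3.3]
opening: 43.1
```

```bash
python3 f.py
```

```text
t 27.85 F [-0.99 -0.52  3.33] Fz [3.3 3.  3.7 2.8 3.8 3.4 3.2] tcp [579.53 147.68  60.47] op 42.7001130585971
```

The egg is on the bowl floor (about 4 N). Ease off 1 mm, then open slowly.

Emit:
send_rows(series=[{"x": 0,"y": 0,"z": -0.001,"rx": 0,"ry": 0,"rz": 0,"gripper": 0.03},{"x": 0,"y": 0,"z": -0.001,"rx": 0,"ry": 0,"rz": 0,"gripper": 0.044},{"x": 0,"y": 0,"z": -0.001,"rx": 0,"ry": 0,"rz": 0,"gripper": 0.045},{"x": 0,"y": 0,"z": -0.001,"rx": 0,"ry": 0,"rz": 0,"gripper": 0.046},{"x": 0,"y": 0,"z": -0.001,"rx": 0,"ry": 0,"rz": 0,"gripper": 0.048},{"x": 0,"y": 0,"z": -0.001,"rx": 0,"ry": 0,"rz": 0,"gripper": 0.05},{"x": 0,"y": 0,"z": -0.001,"rx": 0,"ry": 0,"rz": 0,"gripper": 0.053},{"x": 0,"y": 0,"z": -0.001,"rx": 0,"ry": 0,"rz": 0,"gripper": 0.056},{"x": 0,"y": 0,"z": -0.001,"rx": 0,"ry": 0,"rz": 0,"gripper": 0.06},{"x": 0,"y": 0,"z": -0.001,"rx": 0,"ry": 0,"rz": 0,"gripper": 0.062},{"x": 0,"y": 0,"z": -0.001,"rx": 0,"ry": 0,"rz": 0,"gripper": 0.062},{"x": 0,"y": 0,"z": -0.001,"rx": 0,"ry": 0,"rz": 0,"gripper": 0.062}])

```text
time: 29.05
tcp_pos: [579.4, 147.7, 61.2]
orientation: [1.326, 2.848, 0.0]
force: [-0.2, -0.3, -0.3]
opening: 62.1
```

```bash
python3 f.py; python3 -c "
from h import *
im,d=ctrl.get_image('side')
cv2.imwrite('pics/e4.png',cv2.resize(im[90:210,190:340,::-1],None,fx=3,fy=3))
"
```

```text
t 29.35 F [-0.03  0.26 -0.06] Fz [-0.3  0.  -0.   0.6 -0.9  0.2  0. ] tcp [579.36 147.66  61.16] op 61.94885002932799
```

View pics/e4.png

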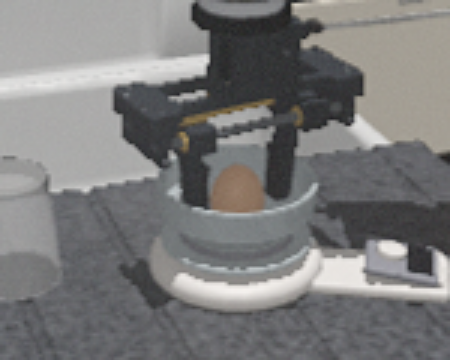

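The egg is in the bowl at (238,190), clear of the fingers, and the force reads about zero. Withdraw straight up.

Emit:
send_rows(series=[{"x": 0,"y": 0,"z": -0.01,"rx": 0,"ry": 0,"rz": 0,"gripper": 0.062},{"x": 0,"y": 0,"z": -0.025,"rx": 0,"ry": 0,"rz": 0,"gripper": 0.062},{"x": 0,"y": 0,"z": -0.045,"rx": 0,"ry": 0,"rz": 0,"gripper": 0.062},{"x": 0,"y": 0,"z": -0.07,"rx": 0,"ry": 0,"rz": 0,"gripper": 0.062},{"x": 0,"y": 0,"z": -0.1,"rx": 0,"ry": 0,"rz": 0,"gripper": 0.062},{"x": 0,"y": 0,"z": -0.15,"rx": 0,"ry": 0,"rz": 0,"gripper": 0.062},{"x": 0,"y": 0,"z": -0.15,"rx": 0,"ry": 0,"rz": 0,"gripper": 0.062},{"x": 0,"y": 0,"z": -0.15,"rx": 0,"ry": 0,"rz": 0,"gripper": 0.062},{"x": 0,"y": 0,"z": -0.15,"rx": 0,"ry": 0,"rz": 0,"gripper": 0.062},{"x": 0,"y": 0,"z": -0.15,"rx": 0,"ry": 0,"rz": 0,"gripper": 0.062}])

```text
time: 30.4
tcp_pos: [578.1, 147.4, 209.5]
orientation: [-1.325, -2.846, 0.003]
force: [-0.3, -0.1, -0.4]
opening: 62.0
```

```bash
python3 f.py; python3 rim.py 85; python3 -c "
from h import *
im,d=ctrl.get_image('side')
for t in ('egg','tumbler','jam_jar'):
  for r in ctrl.masks_of('side',t)[:1]: print(t,round(r['score'],2),r['box'])
cv2.imwrite('pics/e5.png',cv2.resize(im[120:310,170:390,::-1],None,fx=3,fy=3))
"
```

```text
t 30.7 F [-0.04 -0.21  0.05] Fz [-0.4 -0.5  0.1  0.3  0.1  0.6  0.3] tcp [578.51 147.49 209.7 ] op 61.95117783453133
shift [ 0.0013 -0.0615  0.1054] rot [-0.0012 -0.0006 -0.004 ] | t 30.7 tcp [579.  147.6 210.3] F [ 0.2  -0.44  0.31] op 62.0 q [ 0.21  0.14  1.81 -0.    1.2  -0.49]
top 0.78 [ 5.81119e+02  1.45975e+02  8.38370e+01 -1.10000e-02  2.60000e-02] 19 rim-ring [ 0.6 -1.6]
side 0.59 [ 5.77735e+02  1.48223e+02  8.50330e+01 -1.00000e-03  1.00000e-03] 29 rim-ring [ 0.3 -1.6]
egg 0.73 [263.0, 145.6, 279.0, 161.6]
tumbler 0.86 [174.5, 142.2, 213.5, 190.6]
jam_jar 0.66 [249.9, 229.3, 293.6, 305.5]
```

View pics/e5.png

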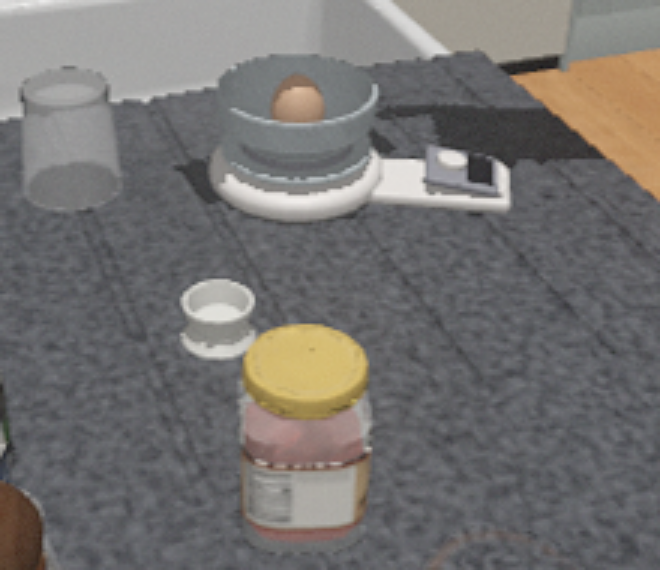

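The egg stands in the bowl at (298,100), the bowl sits level in the ring, and the jar and tumbler have not moved. Handing in.

```bash
python3 -c "
from bench import ctrl
print(ctrl.finish_job())"
```

```text
the job is handed in; nothing more can be done
None
```

The job is handed in at about 31 s of the 72 s allowed. By my checks every step was done, in the order asked; the system gave no verdict, and I could not see whether the tare registered.

- **Bowl:** I set it inside the ring and let go. Its rim was level at about 85 mm, as expected for a fully seated foot, and within 2 mm of the ring's centre.
- **Tare key:** I found it by touch at about 33 mm. I held it at 6–7.5 N for roughly 3 s, against a 10 N limit. A light press of about 3 N came first while I was feeling for it.
- **Egg:** I lowered it to the bowl floor with about 4 N of contact and opened the fingers slowly. It is standing in the bowl, and the gripper is clear above it with the force reading about zero.
- **Bystanders:** The jam jar and tumbler look unmoved in the side picture, to within a few pixels. The egg cup stayed where it was.

Some checks disagreed:
- The side camera once reported the tare key on the jam jar, and it reported the tumbler on the pan at first. I ignored both.
- The top camera's last fit gave a slight rim tilt of 0.03 rad, while the side camera read level. I took that as noise, because the arm partly blocked its view.

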